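# Torque the clamp screw of a casting mould

## Robot

A 6-joint arm with a two-finger parallel gripper is mounted at the origin on the work surface. World frame = base frame: x ahead of the robot, y to its left, z up, the work surface at z = 0. Lengths are in m, angles in rad, forces in N, time in s.
With the tool pointing down it reaches from about 0.15 to 0.775 m from the base axis. Payload 6.1 kg.
Tool frame: the origin (TCP) lies midway between the tips of the shut fingers; the grasp point (between the pads) lies 19 mm behind it; z points along the fingers, y is the line along which they close (so a half turn about z gives the same grasp; the last joint's range is limited). The gripper opens to 85 mm and grips with 20 to 120 N. Pads are 22 mm wide; open, the fingers measure 114 mm over their backs; the gripper's body (76 mm by 85 mm) begins 54 mm behind the grasp point. The pads swing forward as they close: fully open they stand 13 mm farther back than shut.
Start: joints at [-1.144, 0.126, -0.04, 1.405, 0, 1.571], TCP at [0.217, -0.478, 0.231] pointing down, gripper open.
Joint ranges: [-2.72, 2.72], [-0.95, 1.95], [-1.27, 1.35], [-1.78, 2.02], [-1.46, 1.47], [-3.14, 3.14]. Speed limits (rad/s): [2.39, 2.39, 3.01, 3.14, 3.14, 3.14].

## Interface

Orientations are given as a unit quaternion [x, y, z, w].
In Python, from plant import bot, imaging, job gives the robot as it stands.
- The arm moves only by the shell command python3 -m crank 'ROWS'. ROWS is JSON, a list of rows, each an object of numbers: "x", "y", "z": the shift along the tool's x, y, z in mm; "twist": the turn about the tool's z in rad; "grip": the finger opening in mm, from 0 to 85.4. A call has exactly 5 rows; each row is the pose to reach, as a shift and turn from the pose commanded when the call began, along the tool's axes at that moment; what a row does not reach only later rows make up. A row lasts 1/12 s, in which the tool goes at most 41.7 mm and 7.16 degrees, less where a joint would pass 70% of its speed; a pose out of reach is approached as far as the arm can. A call with a gripper value outside its range is refused whole. The fingers move at their own pace and stop on an object; the grip force is fixed at half the most. Time passes only in rows, so rows that repeat a pose let the fingers close, or fill a call up. It gives the time, the measured TCP pose, the force, the opening and the grip force at its end, in the units of the state.
- bot.observe(): the state, without advancing time (a new reading comes with each control period).
- imaging.capture(name): name is "side" or "top" or "wrist"; returns a dict with "pixels" (384x512x3 uint8, blue, green, red), "z_map" (384x512 float32, m along the optical axis (not along the pixel's ray), 0 where there is no reading), "K" (3x3 intrinsics, pixels), "T" (4x4, takes a point from camera to world coordinates). Camera axes: x right, y up, looking along -z (the intrinsics and any distortion apply to the point x, -y, -z); pixel columns grow to the right and rows downward; lengths in m; the calibration is good to about 2 mm. A picture is of the moment at which its call begins.
- job.job_done(): hands the job in; it is judged then, once.
The state is a dict: "time": time; "joints": joint angles; "qd": joint speeds; "joint_torque": joint torques, N m; "position": TCP position; "orientation": TCP orientation; "force": force on the tool from outside, world axes, zero at the start; "torque": the same for the moment, N m; "finger_gap": opening from 0.0 (shut) to 1.0 (fully open); "grasp_force": force on a finger pad.
Only numpy, scipy, OpenCV 4.12 (cv2) and the standard library are available. Lean on these libraries where they do the work, as an engineer would, in place of code of your own. Each camera call takes 0.05 s, during which the arm holds its last target. There are 200 camera calls.

## Task

Take the torque wrench from the cutting mat, fit its ring fully down over the hex head of the mould clamp's screw and, pulling on its grip, tighten clockwise until the wrench's hinge breaks over; stop as soon as it clearly gives, without folding it to its stop or overtightening. Then lift the wrench off, lay it gently back down flat on the mat, and leave everything else on the bench where it is.

Things in the scene. Friction and masses are not known exactly. Their poses are not given: they have to be found in the camera images.
- press: Mould clamp, bolted down: aluminium base 170 (x) x 240 (y) x 10 mm, a white two-part plaster mould and plywood plate on it, and over them a dark steel portal whose bar, 44 (x) x 230 (y) mm, has its flat top 90 mm above the table. Origin: centre of the underside; x and y along the base. The clamp screw stands upright in the bar's middle and nothing else stands on the bar.
- hexhead (a point): Foot of the clamp screw's steel hex head, on the screw's axis at the top of its round flange (radius 21, 4 mm thick), 94 mm above the table; a fitted ring's underside rests here. z up. Hex 30 mm across flats, corners on x and every 60 deg, flats 12 mm tall; above them a 6 mm bevelled top narrows to a hex 24 mm across corners and pushes a ring sideways onto centre. Turns with the screw.
- screw (a joint): Turn of the clamp screw, rad; grows clockwise seen from above, which tightens. Starts finger-tight anywhere from -0.4 to 0.2. Turns stiffly, about 0.4 to 0.9 N m at the start and 0.9 N m more per rad, and stays where it is left. Pulled by its black grip the wrench breaks over 0.3 to 1.3 rad past the start, at a reading under 1.1; beyond 1.25 the mould is overtightened.
- mat: Green cutting mat fixed to the table, 300 (x) x 220 (y) x 3 mm. Origin: centre of its underside, on the table; x along the long side.
- wrench: Break-over torque wrench, its ring head; loose, 0.38 kg in all, 275 mm long, lies flat. Origin: ring's axis at its underside; x runs from the ring along the straight handle, z up. Smooth ring 49 mm outside, 14 mm tall, open both ways, hex hole 31.2 mm across flats, corners on x and every 60 deg (4 deg of play each way on the head). Hinge pin 36 mm along x. Balances 128 mm from the ring's axis.
- breakover (a joint): Fold of the handle at the hinge pin, rad: 0 straight, 0.35 at its stop; past 0.3 counts as on the stop. Folds only clockwise seen from above. Stays straight until the pull on the handle has a moment of about 1.05 N m about the pin (8 to 11 N at the grip point), then gives, needing a third less by the stop (a tight grip can hide this drop). Springs back straight when eased.
- ring (a point): Centre of the ring at its underside, the same point and axes as wrench; 3 mm above the table while the wrench lies on the mat.
- grip (a point): Inner part of the black grip, 135 mm from the ring's axis along the straight handle, 12.5 mm above the wrench's underside. Axes as the handle's: x away from the ring, z up. The grip is a bar with flat sides 24 mm wide and 25 mm tall, from 116 to 244 mm from the ring's axis, its underside level with the ring's; it turns with the handle when that folds.
- brush: Bystander: flat brush lying on the table, 200 mm long, 42 wide. Origin: its middle, x along it.
- spanner: Bystander: plain open-and-ring spanner without a grip, lying on the table, 200 mm long. Origin: its middle, x along it.
- cup: Bystander: white mixing cup, 72 mm diameter, 75 tall, beyond the clamp. Origin: centre of its underside.
- nut: Bystander: loose steel hex nut, 24 mm across flats, 13 tall, on the mat. Origin: centre of its underside.
- dowel: Bystander: brass locating dowel, 24 mm diameter, 22 tall, on the mat. Origin: centre of its underside.
- keyblock: Bystander: white plaster block 60 x 45 x 25 mm, on the near side of the clamp. Origin: centre of its underside.

How it is judged:
By the outcome, as a careful person would: the job done as asked, in the order asked, and still so for the second after the job is handed in, with the robot touching nothing.
It also fails if it takes over 64 s, if anything falls off the work surface, if the arm or the gripper's body presses on something with over 40 N, if the wrist force passes 120 N, or if a joint passes its speed limit or range.

## Working session

There is one attempt and no reset: what is moved stays moved. The work goes in short steps, Python scripts to look and compute and a shell command to move; the robot and the scene stay as the last step left them, time stands still between calls to the robot, and variables do not carry over. Pictures are saved under pics/ and viewed, at most 10 in all, crops included, and the job is handed in when it is done.

```bash
ls; mkdir -p pics
cat > h.py <<'E'
import numpy as np, cv2
from plant import bot, imaging, job
def snap(cam,name):
    c=imaging.capture(cam); cv2.imwrite(f'pics/{name}.png',c['pixels']); np.savez(f'/tmp/{name}.npz',**c); return c
def cloud(c):
    K,T,d=c['K'],c['T'],c['z_map']; h,w=d.shape
    u,v=np.meshgrid(np.arange(w),np.arange(h))
    X=(u-K[0,2])/K[0,0]*d; Y=(v-K[1,2])/K[1,1]*d
    P=np.stack([X,-Y,-d,np.ones_like(d)],-1)@T.T
    P=P[...,:3]; P[d==0]=np.nan; return P
E
python3 - <<'E'
from h import *
print(bot.observe())
c=snap('top','top0'); print(c['K'],c['T'],[k for k in c]);
E
```

```text
pics
{'time': 0.0, 'joints': array([-1.14400326e+00,  1.26365608e-01, -4.06294438e-02,  1.40539192e+00,
       -1.87728883e-05,  1.57080124e+00]), 'qd': array([ 0.00163438,  0.00063978, -0.00187086, -0.00061377, -0.00091762,
        0.00088173]), 'joint_torque': array([-1.87044543e-04, -4.35913146e+01,  3.52924562e+01,  1.72634202e-02,
        5.37454889e-05,  1.25198071e-05]), 'position': array([ 0.21714873, -0.47753071,  0.2305262 ]), 'orientation': array([ 9.77317443e-01,  2.11778146e-01, -1.77609772e-04, -7.75296199e-04]), 'force': array([ 0.78054155,  0.77642928, -0.36673209]), 'torque': array([-0.00261444,  0.00131151,  0.02015626]), 'grasp_force': 0.0, 'finger_gap': 1.0008918979486927}
[[454.97587473   0.         254.10443589]
 [  0.         454.97587473 189.9540966 ]
 [  0.           0.           1.        ]] [[ 0.00648213  0.99218695 -0.1245915   0.39872256]
 [-0.99989662  0.0048319  -0.01354273 -0.00816427]
 [-0.01283491  0.12466641  0.99211569  1.4781542 ]
 [ 0.          0.          0.          1.        ]] ['pixels', 'z_map', 'K', 'T']
```

View pics/top0.png

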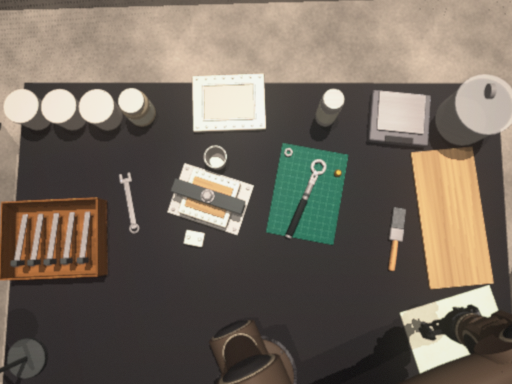

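The top view shows the wrench ring at (318,167), its grip end at (290,236), and the screw head at (207,196). The cup is at (216,156), the nut at (289,152) and the dowel at (338,172).

Run:
```python
from h import *
c=dict(np.load('/tmp/top0.npz')); P=cloud(c); px=c['pixels'].astype(int)
def roi(u0,u1,v0,v1): return P[v0:v1,u0:u1].reshape(-1,3),px[v0:v1,u0:u1].reshape(-1,3)
for n,(u,v) in dict(ring=(318,167),grip=(300,212),screw=(207,196),cup=(216,156),nut=(289,152),dowel=(338,172),key=(194,239),mat=(330,215)).items():
    print(n,np.round(P[v,u],4))
p,q=roi(270,345,146,242)
# wrench: height >10mm
m=(p[:,2]>0.012)
# black grip
g=m&(q.max(1)<60); G=p[g]; print('black',g.sum(),G.mean(0),np.median(G[:,2]))
u,s,vt=np.linalg.svd(G[:,:2]-G[:,:2].mean(0),full_matrices=False); print('dir',vt[0],'ext',np.ptp((G[:,:2]-G[:,:2].mean(0))@vt[0]),np.ptp((G[:,:2]-G[:,:2].mean(0))@vt[1]))
r,qr=roi(308,330,157,176); R=r[(qr.min(1)>90)&(r[:,2]>.008)]; cc,rad=cv2.minEnclosingCircle(R[:,:2].astype(np.float32)); print('ring',cc,rad,np.median(R[:,2]))
# press bar
b,qb=roi(165,250,170,225); B=b[(b[:,2]>.08)&(b[:,2]<.096)]; print('bar',len(B),cv2.minAreaRect(B[:,:2].astype(np.float32)),np.median(B[:,2]))
s=b[b[:,2]>.1]; print('head',len(s),s.mean(0),s[:,2].max(),cv2.minEnclosingCircle(s[:,:2].astype(np.float32)))
```

```text
ring [ 0.6611 -0.1974  0.0023]
grip [ 0.5108 -0.1354  0.0262]
screw [0.5513 0.153  0.111 ]
cup [0.6965 0.1386 0.0025]
nut [ 0.7101 -0.1022  0.006 ]
dowel [ 0.6398 -0.2576  0.0315]
key [0.423  0.2017 0.0262]
mat [ 0.5034 -0.2342  0.004 ]
black 238 [ 0.49229286 -0.12234965  0.02705477] 0.02702187701048353
dir [-0.91726781  0.39827096] ext 0.11942090964062238 0.02170265274055755
ring (0.6560671925544739, -0.19328294694423676) 0.031952593475580215 0.018032439655454313
bar 937 ((0.5565139055252075, 0.15351492166519165), (0.23068585991859436, 0.044387154281139374), 72.17057800292969) 0.09028912403492173
head 91 [0.55612383 0.15424832 0.10984359] 0.11893970799691433 ((0.5573050379753113, 0.17378322780132294), 0.03559868410229683)
```

Run:
```python
from h import *
im=cv2.imread('pics/top0.png'); cv2.imwrite('pics/crop0.png',cv2.resize(im[135:255,155:355],None,fx=4,fy=4,interpolation=cv2.INTER_CUBIC))
```

```text
(no output)
```

View pics/crop0.png

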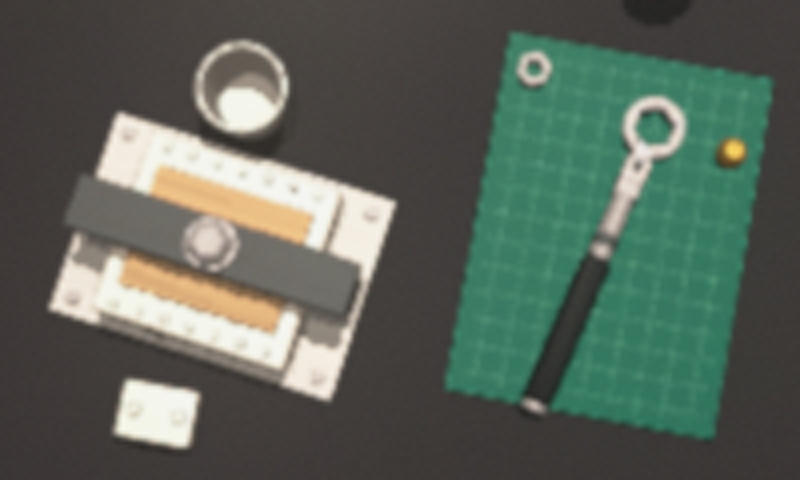

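The crop shows the ring centre at crop (654,127), with the handle running down-left to (535,405). The screw head is at crop (209,243) on the bar. The ring position worked out from the grip agrees with the one measured directly.

```bash
cat >> h.py <<'E'
def go(x,y,z,yawdeg):
    "shift in tool axes (mm) and twist for a target TCP, tool down"
    from scipy.spatial.transform import Rotation as R
    s=bot.observe(); r=R.from_quat(s['orientation']); M=r.as_matrix()
    d=M.T@(np.array([x,y,z])-s['position'])*1000
    yaw=np.degrees(np.arctan2(M[1,0],M[0,0])); t=-np.radians((yawdeg-yaw+180)%360-180)
    print('t %.2f pos %s yaw %.2f -> x %.1f y %.1f z %.1f twist %.4f'%(s['time'],np.round(s['position'],4),yaw,*d,t))
E
python3 - <<'E'
from h import *
from scipy.spatial.transform import Rotation as R
c=imaging.capture('wrist'); s=bot.observe(); T=np.eye(4);T[:3,:3]=R.from_quat(s['orientation']).as_matrix();T[:3,3]=s['position']
print(np.round(np.linalg.inv(T)@c['T'],3),c['K'])
go(.5,-.1,.3,150)
E
```

```text
[[ 0.     0.95   0.312  0.08 ]
 [ 1.    -0.     0.    -0.   ]
 [ 0.     0.312 -0.95  -0.143]
 [ 0.     0.     0.     1.   ]] [[321.36770028   0.         258.02860465]
 [  0.         321.36770028 187.50009064]
 [  0.           0.           1.        ]]
t 0.10 pos [ 0.2172 -0.4776  0.2306] yaw 24.46 -> x 413.7 y -226.7 z -69.1 twist -2.1911
```

```bash
python3 - <<'E'
from h import *
go(.5565,.1535,.25,156.5)
E
python3 -m crank '[{"x":40,"y":-28,"z":-4,"twist":-0.125,"grip":85},{"x":80,"y":-56,"z":-8,"twist":-0.25,"grip":85},{"x":120,"y":-84,"z":-12,"twist":-0.375,"grip":85},{"x":160,"y":-110,"z":-16,"twist":-0.5,"grip":85},{"x":190,"y":-130,"z":-20,"twist":-0.625,"grip":85}]'
python3 - <<'E'
from h import *
go(.5565,.1535,.25,156.5)
E
```

```text
t 0.10 pos [ 0.2172 -0.4776  0.2306] yaw 24.46 -> x 570.1 y -434.0 z -18.8 twist -2.3046
time: 0.52
position: [0.3247, -0.2983, 0.2488]
orientation: [0.864, 0.504, -0.0, -0.0]
force: [0.7, 0.3, 0.1]
finger_gap: 0.998
grasp_force: 0.0
t 0.52 pos [ 0.3247 -0.2983  0.2488] yaw 60.56 -> x 507.4 y -20.2 z -1.0 twist -1.6745
```

```bash
python3 -m crank '[{"x":36,"y":-1,"twist":-0.125,"grip":85},{"x":72,"y":-3,"twist":-0.25,"grip":85},{"x":108,"y":-4,"twist":-0.375,"grip":85},{"x":144,"y":-6,"twist":-0.5,"grip":85},{"x":180,"y":-7,"twist":-0.625,"grip":85}]' >/dev/null
python3 -m crank '[{"x":30,"y":20,"twist":-0.11,"grip":85},{"x":60,"y":40,"twist":-0.22,"grip":85},{"x":90,"y":60,"twist":-0.33,"grip":85},{"x":120,"y":80,"twist":-0.44,"grip":85},{"x":150,"y":100,"twist":-0.55,"grip":85}]' | head -3
python3 - <<'E'
from h import *
go(.5565,.1535,.25,156.5)
E
```

```text
t 0.52 pos [ 0.3247 -0.2983  0.2488] yaw 60.56 -> x 507.4 y -20.2 z -1.0 twist -1.6745validation failed for argument at $[0]...
validation failed for argument at $[0]...
```

```bash
python3 -m crank '[{"x":36,"y":-1,"z":0,"twist":-0.125,"grip":85},{"x":72,"y":-3,"z":0,"twist":-0.25,"grip":85},{"x":108,"y":-4,"z":0,"twist":-0.375,"grip":85},{"x":144,"y":-6,"z":0,"twist":-0.5,"grip":85},{"x":180,"y":-7,"z":0,"twist":-0.625,"grip":85}]' >/dev/null
python3 -m crank '[{"x":30,"y":20,"z":0,"twist":-0.11,"grip":85},{"x":60,"y":40,"z":0,"twist":-0.22,"grip":85},{"x":90,"y":60,"z":0,"twist":-0.33,"grip":85},{"x":120,"y":80,"z":0,"twist":-0.44,"grip":85},{"x":150,"y":100,"z":0,"twist":-0.55,"grip":85}]' | head -3
python3 - <<'E'
from h import *
go(.5565,.1535,.25,156.5)
E
```

```text
time: 1.35
position: [0.4915, 0.0212, 0.2488]
orientation: [0.439, 0.898, -0.0, -0.0]
t 1.35 pos [0.4915 0.0212 0.2488] yaw 127.92 -> x 64.4 y 132.5 z -1.2 twist -0.4988
```

```bash
python3 -m crank '[{"x":13,"y":27,"z":0,"twist":-0.1,"grip":85},{"x":26,"y":54,"z":0,"twist":-0.2,"grip":85},{"x":39,"y":80,"z":0,"twist":-0.3,"grip":85},{"x":52,"y":107,"z":0,"twist":-0.4,"grip":85},{"x":64,"y":132,"z":0,"twist":-0.5,"grip":85}]' | head -2
python3 - <<'E'
from h import *
go(.5565,.1535,.25,156.5)
c=snap('wrist','w1')
T=np.linalg.inv(c['T'])@np.array([.5565,.1535,.112,1]); K=c['K']
u,v=K[0,0]*T[0]/-T[2]+K[0,2],K[1,1]*-T[1]/-T[2]+K[1,2]; print(u,v)
u,v=int(u),int(v)
cv2.imwrite('pics/w1c.png',cv2.resize(c['pixels'][v-50:v+50,u-50:u+50],None,fx=6,fy=6,interpolation=cv2.INTER_CUBIC))
P=cloud(c); b=P.reshape(-1,3); B=b[(b[:,2]>.085)&(b[:,2]<.0925)]; print('bar',len(B),cv2.minAreaRect(B[:,:2].astype(np.float32)))
h=b[(b[:,2]>.109)&(b[:,2]<.12)&(np.hypot(b[:,0]-.5565,b[:,1]-.1535)<.03)]; print('top',len(h),h.mean(0),cv2.minEnclosingCircle(h[:,:2].astype(np.float32)))
E
```

```text
time: 1.77
position: [0.5571, 0.1523, 0.2485]
t 1.77 pos [0.5571 0.1523 0.2485] yaw 156.55 -> x 1.1 y 0.9 z -1.5 twist 0.0009
259.3236360479624 174.57012619431308
bar 9105 ((0.6370287537574768, 0.23811964690685272), (0.4560289978981018, 0.14242148399353027), 44.41972351074219)
top 684 [0.55232398 0.15580111 0.11187029] ((0.5525332689285278, 0.15549832582473755), 0.015212544240057468)
```

View pics/w1c.png

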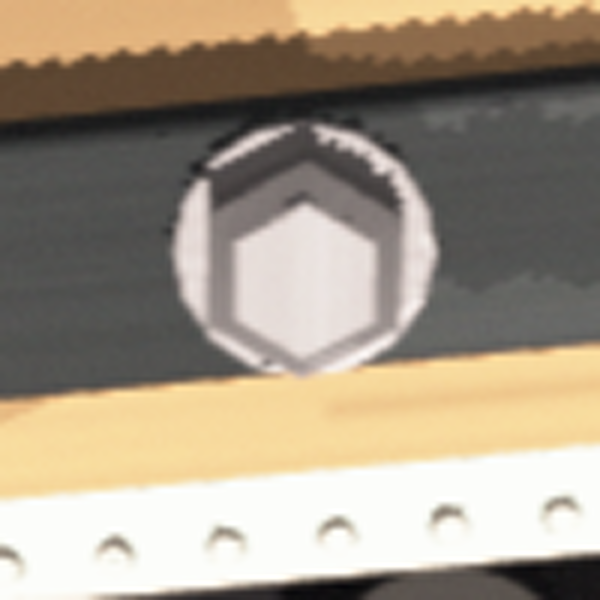

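The wrist crop shows the screw's hex top, centred at crop (305,279). Its corners lie straight up and down in the image, so a hex corner points along tool yaw 156.5°. That is also the direction the wrench lies in, so I can carry it across without twisting. Next I look at the wrench the same way.

```bash
python3 -m crank '[{"x":-10,"y":-30,"z":5,"twist":0,"grip":85},{"x":-20,"y":-60,"z":10,"twist":0,"grip":85},{"x":-30,"y":-90,"z":15,"twist":0,"grip":85},{"x":-40,"y":-120,"z":20,"twist":0,"grip":85},{"x":-48,"y":-145,"z":24,"twist":0,"grip":85}]' | head -2
python3 -m crank '[{"x":-10,"y":-30,"z":5,"twist":0,"grip":85},{"x":-20,"y":-60,"z":10,"twist":0,"grip":85},{"x":-30,"y":-90,"z":15,"twist":0,"grip":85},{"x":-40,"y":-120,"z":20,"twist":0,"grip":85},{"x":-46,"y":-133,"z":24,"twist":0,"grip":85}]' | head -2
python3 - <<'E'
from h import *
c=snap('wrist','w2'); P=cloud(c); px=c['pixels'].astype(int)
# screw hex orientation from w1
d=dict(np.load('/tmp/w1.npz')); g=cv2.cvtColor(d['pixels'],cv2.COLOR_BGR2GRAY); sub=g[124:224,209:309]
m=(sub>195).astype(np.uint8); n,l,st,ce=cv2.connectedComponentsWithStats(m); k=l[46,50]; print('hex',st[k],ce[k]+[209,124])
b=P.reshape(-1,3); q=px.reshape(-1,3)
G=b[(b[:,2]>.018)&(b[:,2]<.035)&(q.max(1)<70)&(np.hypot(b[:,0]-.492,b[:,1]+.122)<.08)]
mu=G[:,:2].mean(0); vt=np.linalg.svd(G[:,:2]-mu,full_matrices=False)[2]; a=(G[:,:2]-mu)@vt.T
print('grip',len(G),mu,vt[0],a.min(0),a.max(0),np.median(G[:,2]))
R=b[(b[:,2]>.011)&(b[:,2]<.024)&(q.min(1)>80)&(np.hypot(b[:,0]-.656,b[:,1]+.193)<.027)]
print('ring',len(R),cv2.minEnclosingCircle(R[:,:2].astype(np.float32)),np.median(R[:,2]))
go(.5322,-.1395,.2,156.5)
E
```

```text
time: 2.23
position: [0.5416, -0.0033, 0.2242]
time: 2.65
position: [0.5297, -0.1449, 0.2003]
hex [ 39  34  23  26 432] [259.37268519 170.58796296]
grip 2895 [ 0.48656529 -0.12050259] [ 0.91401052 -0.40569049] [-0.05513244 -0.01196265] [0.0824476  0.01232467] 0.02700509333386847
ring 820 ((0.6561724543571472, -0.19301915168762207), 0.02691970393061638) 0.01738653677084101
t 2.70 pos [ 0.5297 -0.1458  0.1994] yaw 155.97 -> x 0.3 y 6.8 z -0.6 twist -0.0092
```

View pics/w2.png

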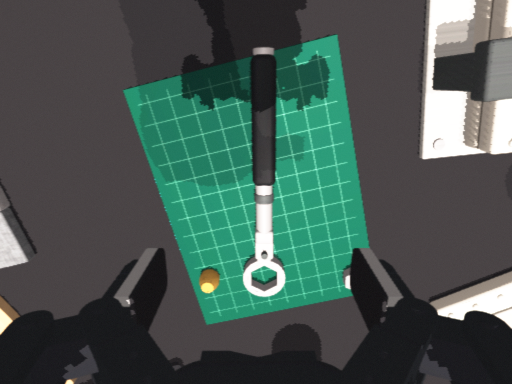

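The wrist view shows the wrench near vertical in the image. The ring is at about (264,277) and the black grip spans rows 55 to 185 at column 264. The open fingers straddle the axis, and the dowel (208,280) and nut (349,278) are beside the ring.

```bash
cat >> h.py <<'E'
def ray(c,u,v,z):
    K,T=c['K'],c['T']; d=T[:3,:3]@np.array([(u-K[0,2])/K[0,0],-(v-K[1,2])/K[1,1],-1]); o=T[:3,3]
    return (o+d*(z-o[2])/d[2])[:2]
E
python3 - <<'E'
from h import *
c=dict(np.load('/tmp/w2.npz')); w1=dict(np.load('/tmp/w1.npz')); hsv=cv2.cvtColor(c['pixels'],cv2.COLOR_BGR2HSV)
print('screw',ray(w1,259.4,170.6,.112))
P=cloud(c)
# ring pixels: bright unsaturated in window -> outer contour
m=((hsv[...,2]>70)&(hsv[...,1]<60)).astype(np.uint8); m[:,:235]=0;m[:,295:]=0;m[:225]=0;m[305:]=0
cn=max(cv2.findContours(m,0,1)[0],key=cv2.contourArea); pts=cn[:,0].astype(float); pts=pts[pts[:,1]>262]
W=np.array([ray(c,u,v,.017) for u,v in pts]); A=np.c_[2*W,np.ones(len(W))]; s=np.linalg.lstsq(A,(W**2).sum(1),rcond=None)[0]; print('ring',s[:2],np.sqrt(s[2]+s[0]**2+s[1]**2))
# hole centroid
hm=1-m; n,l,st,ce=cv2.connectedComponentsWithStats(hm); k=l[279,263]; print('hole px',ce[k],st[k,4],ray(c,*ce[k],.017))
# grip centreline: dark columns per row
g=c['pixels'].max(2)
for v in (75,100,125,150,175):
    cols=[u for u in range(245,285) if g[v,u]<45]; print(v,min(cols),max(cols),ray(c,(min(cols)+max(cols))/2,v,.026))
print('grip ends',ray(c,264,185.5,.028),ray(c,263,55,.028))
E
```

```text
screw [0.55312015 0.15503493]
ring [ 0.65790258 -0.19510164] 0.02539659866225235
hole px [263.7     274.86875] 320 [ 0.65499778 -0.19367391]
75 251 275 [ 0.45200927 -0.10577374]
100 251 274 [ 0.47244399 -0.11524735]
125 252 274 [ 0.494254   -0.12428172]
150 252 274 [ 0.51693142 -0.13421701]
175 253 273 [ 0.54074989 -0.1446522 ]
grip ends [ 0.55093414 -0.14801887] [ 0.43629912 -0.09892095]
```

```bash
python3 - <<'E'
from h import *
c=dict(np.load('/tmp/top0.npz')); print('screw top', ray(c,207.25,195.5,.11)); g=cv2.cvtColor(c['pixels'],cv2.COLOR_BGR2GRAY)[183:209,194:221]; 
m=(g>110).astype(np.uint8); M=cv2.moments(m,True); u,v=M['m10']/M['m00']+194,M['m01']/M['m00']+183; print(u,v,ray(c,u,v,.105))
go(.5334,-.1402,.08,156.3)
E
python3 -m crank '[{"x":-1,"y":6.5,"z":24,"twist":0,"grip":60},{"x":-1,"y":6.5,"z":48,"twist":0,"grip":60},{"x":-1,"y":6.5,"z":72,"twist":0,"grip":60},{"x":-1,"y":6.5,"z":96,"twist":0,"grip":60},{"x":-1,"y":6.5,"z":119,"twist":0,"grip":60}]' | head -2
python3 - <<'E'
from h import *
go(.5334,-.1402,.006,156.3)
E
```

```text
screw top [0.55290804 0.15239888]
207.09381663113007 194.0277185501066 [0.55797679 0.15354874]
t 2.70 pos [ 0.5297 -0.1458  0.1994] yaw 155.97 -> x -1.2 y 6.9 z 119.4 twist -0.0057
time: 3.12
position: [0.5338, -0.1357, 0.0806]
t 3.12 pos [ 0.5338 -0.1357  0.0806] yaw 156.22 -> x -1.5 y -4.3 z 74.6 twist -0.0014
```

```bash
python3 -m crank '[{"x":-1.5,"y":-4,"z":20,"twist":0,"grip":60},{"x":-1.5,"y":-4,"z":40,"twist":0,"grip":60},{"x":-1.5,"y":-4,"z":55,"twist":0,"grip":60},{"x":-1.5,"y":-4,"z":66,"twist":0,"grip":60},{"x":-1.5,"y":-4,"z":74,"twist":0,"grip":60}]' | head -2
python3 -m crank '[{"x":0,"y":0,"z":0,"twist":0,"grip":30},{"x":0,"y":0,"z":0,"twist":0,"grip":30},{"x":0,"y":0,"z":0,"twist":0,"grip":30},{"x":0,"y":0,"z":0,"twist":0,"grip":30},{"x":0,"y":0,"z":0,"twist":0,"grip":30}]'
python3 - <<'E'
from h import *
go(.5334,-.1402,.006,156.3)
E
```

```text
time: 3.53
position: [0.5334, -0.1399, 0.0067]
time: 3.95
position: [0.5348, -0.1406, 0.009]
orientation: [0.206, 0.979, -0.0, 0.001]
force: [-0.3, 0.2, 1.2]
finger_gap: 0.35
grasp_force: 0.0
t 3.95 pos [ 0.5348 -0.1406  0.009 ] yaw 156.24 -> x 1.4 y -0.2 z 3.0 twist -0.0011
```

```bash
python3 -m crank '[{"x":1,"y":0,"z":2,"twist":0,"grip":28},{"x":1,"y":0,"z":2,"twist":0,"grip":15},{"x":1,"y":0,"z":2,"twist":0,"grip":15},{"x":1,"y":0,"z":2,"twist":0,"grip":15},{"x":1,"y":0,"z":2,"twist":0,"grip":15}]'
python3 -m crank '[{"x":0,"y":0,"z":0,"twist":0,"grip":15},{"x":0,"y":0,"z":0,"twist":0,"grip":15},{"x":0,"y":0,"z":0,"twist":0,"grip":15},{"x":0,"y":0,"z":-5,"twist":0,"grip":15},{"x":0,"y":0,"z":-15,"twist":0,"grip":15}]'
python3 - <<'E'
from h import *
go(.5334,-.1402,.006,156.3)
E
```

```text
time: 4.37
position: [0.5335, -0.1401, 0.0065]
orientation: [0.206, 0.979, -0.0, 0.0]
force: [-1.1, -0.8, 6.2]
finger_gap: 0.265
grasp_force: 59.9
time: 4.78
position: [0.5313, -0.1395, 0.0195]
orientation: [0.206, 0.979, 0.0, -0.002]
force: [0.3, 0.2, -3.4]
finger_gap: 0.268
grasp_force: 58.9
t 4.78 pos [ 0.5313 -0.1395  0.0195] yaw 156.23 -> x -2.2 y 0.2 z 13.4 twist -0.0012
```

```bash
python3 -m crank '[{"x":0,"y":0,"z":-25,"twist":0,"grip":15},{"x":0,"y":0,"z":-52,"twist":0,"grip":15},{"x":10,"y":12,"z":-80,"twist":0,"grip":15},{"x":25,"y":30,"z":-105,"twist":0,"grip":15},{"x":45,"y":54,"z":-125,"twist":0,"grip":15}]' | head -2
python3 -m crank '[{"x":25,"y":30,"z":-4,"twist":0,"grip":15},{"x":50,"y":60,"z":-8,"twist":0,"grip":15},{"x":75,"y":90,"z":-8,"twist":0,"grip":15},{"x":100,"y":120,"z":-8,"twist":0,"grip":15},{"x":120,"y":144,"z":-8,"twist":0,"grip":15}]' | head -2
python3 - <<'E'
from h import *
go(.4305,.2091,.145,156.3)
E
```

```text
time: 5.2
position: [0.514, -0.073, 0.1482]
time: 5.62
position: [0.4604, 0.1097, 0.1544]
t 5.62 pos [0.4604 0.1097 0.1544] yaw 156.27 -> x 67.3 y 78.9 z 9.5 twist -0.0005
```

```bash
python3 -m crank '[{"x":20,"y":24,"z":0,"twist":0,"grip":15},{"x":40,"y":48,"z":0,"twist":0,"grip":15},{"x":56,"y":66,"z":0,"twist":0,"grip":15},{"x":65,"y":76,"z":0,"twist":0,"grip":15},{"x":67,"y":79,"z":0,"twist":0,"grip":15}]' | head -2
python3 -m crank '[{"x":0,"y":0,"z":0,"twist":0,"grip":15},{"x":0,"y":0,"z":0,"twist":0,"grip":15},{"x":0,"y":0,"z":0,"twist":0,"grip":15},{"x":0,"y":0,"z":0,"twist":0,"grip":15},{"x":0,"y":0,"z":0,"twist":0,"grip":15}]'
python3 - <<'E'
from h import *
go(.4305,.2091,.145,156.3)
c=snap('wrist','w3'); cv2.imwrite('pics/w3c.png',cv2.resize(c['pixels'][200:384,150:380],None,fx=3,fy=3,interpolation=cv2.INTER_CUBIC))
P=cloud(c)
print(np.round(P[225:340:6,264],4).tolist())
E
```

```text
time: 6.03
position: [0.4312, 0.2088, 0.1541]
time: 6.45
position: [0.4328, 0.2062, 0.1541]
orientation: [0.207, 0.978, -0.0, -0.0]
force: [0.3, 0.3, -4.3]
finger_gap: 0.266
grasp_force: 59.5
t 6.45 pos [0.4328 0.2062 0.1541] yaw 156.15 -> x 3.2 y 1.8 z 9.1 twist -0.0026
[[0.4117, 0.2179, 0.175], [0.4146, 0.2167, 0.1743], [0.4166, 0.2158, 0.1755], [0.4191, 0.2147, 0.1757], [0.4222, 0.2134, 0.1747], [0.4246, 0.2123, 0.1752], [0.4273, 0.2111, 0.1752], [0.4302, 0.2099, 0.1748], [0.4322, 0.209, 0.176], [0.4355, 0.2076, 0.1753], [0.4382, 0.2064, 0.1755], [0.4412, 0.2051, 0.1752], [0.4435, 0.2041, 0.1761], [0.4477, 0.2023, 0.1744], [0.4516, 0.2006, 0.1732], [0.4563, 0.1986, 0.1711], [0.4599, 0.197, 0.1706], [0.4627, 0.1958, 0.1711], [0.4653, 0.1947, 0.172], [0.4676, 0.1936, 0.1731]]
```

View pics/w3c.png

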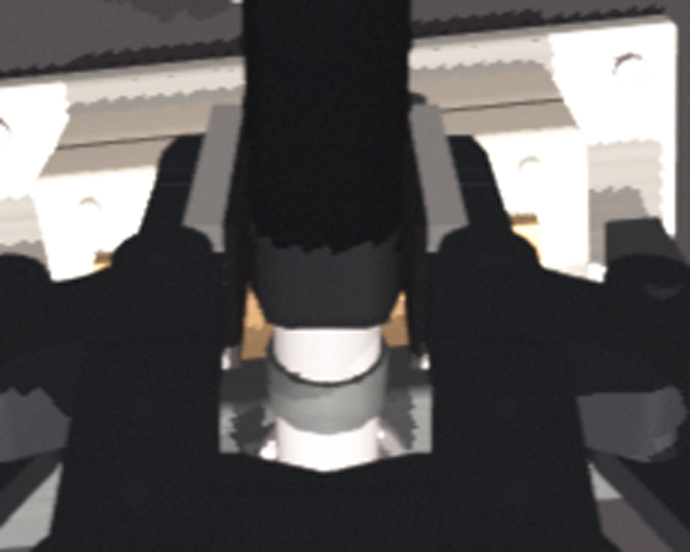

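The wrench sits level and straight between the pads. I'll check ring against screw in the fixed cameras.

Run:
```python
from h import *
a=snap('top','t4'); b=snap('side','s4')
P=np.array([.554,.1545,.12,1])
def pr(c,p):
    q=np.linalg.inv(c['T'])@np.r_[p,1]; K=c['K']; return K[0,0]*q[0]/-q[2]+K[0,2],K[1,1]*q[1]/q[2]+K[1,2]
u,v=map(int,pr(a,P[:3])); u2,v2=map(int,pr(b,P[:3])); print(u,v,u2,v2,b['T'][:3,3],np.linalg.norm(b['T'][:3,3]-P[:3]),b['K'][0,0])
A=cv2.resize(a['pixels'][v-30:v+30,u-40:u+40],(400,300),interpolation=cv2.INTER_CUBIC)
B=cv2.resize(b['pixels'][max(v2-50,0):v2+50,max(u2-66,0):u2+66],(400,300),interpolation=cv2.INTER_CUBIC)
cv2.imwrite('pics/c4.png',np.hstack([A,B]))
```

```text
206 194 243 151 [ 0.48107476 -0.77273979  0.8413534 ] 1.1770481909721617 399.5145077445706
```

View pics/c4.png

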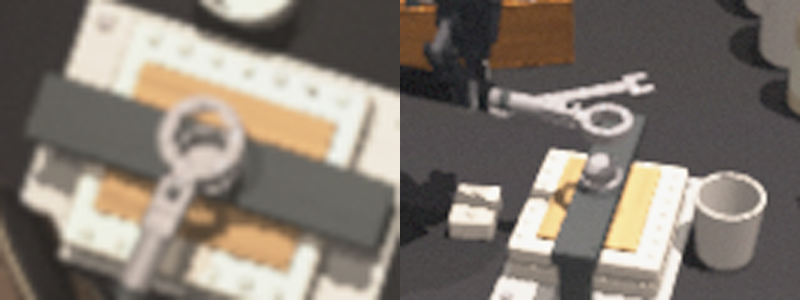

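The left (top) crop shows the ring centred at (203,138), sitting up-left over the head at that height. The right (side) crop shows the ring above the screw.

Run:
```python
from h import *
t0=dict(np.load('/tmp/top0.npz')); t4=dict(np.load('/tmp/t4.npz')); s4=dict(np.load('/tmp/s4.npz'))
def circ(c,u0,v0,r,lo,z):
    g=cv2.cvtColor(c['pixels'],cv2.COLOR_BGR2GRAY); k=8
    s=cv2.resize(g[v0-r:v0+r,u0-r:u0+r],None,fx=k,fy=k,interpolation=cv2.INTER_CUBIC)
    e=cv2.HoughCircles(s,cv2.HOUGH_GRADIENT,1,20,param1=80,param2=12,minRadius=lo[0]*k//1,maxRadius=lo[1]*k)
    if e is None: return print('none')
    for x,y,q in e[0][:3]: u,w=(x+.5)/k-.5+u0-r,(y+.5)/k-.5+v0-r; print(round(u,2),round(w,2),'r px',q/k,'world',ray(c,u,w,z))
print('flange top0');circ(t0,207,196,14,(5,8),.094)
print('ring t4');circ(t4,206,192,16,(7,10),.164)
def pr(c,p):
    q=np.linalg.inv(c['T'])@np.r_[p,1]; K=c['K']; return K[0,0]*q[0]/-q[2]+K[0,2],K[1,1]*q[1]/q[2]+K[1,2]
u,v=243,151; x0,y0=u-66,v-50
# side: ring top ctr at crop (607,119)->; head top
print('side ring',ray(s4,x0+207/3.03,y0+119/3,.164),'head top',ray(s4,x0+197/3.03,y0+160/3,.112),'flange',ray(s4,x0+202/3.03,y0+177/3,.094))
go(.4305,.2091,.145,156.3)
```

```text
flange top0
none
ring t4
205.88 190.62 r px 8.4625 world [0.56110062 0.15035163]
side ring [0.55988186 0.14734311] head top [0.55058967 0.15163535] flange [0.55505968 0.14711479]
t 6.60 pos [0.4327 0.2065 0.1541] yaw 156.18 -> x 3.0 y 1.5 z 9.1 twist -0.0021
```

```bash
python3 -m crank '[{"x":2,"y":1,"z":10,"twist":0,"grip":15},{"x":5,"y":1,"z":20,"twist":0,"grip":15},{"x":5,"y":1,"z":28,"twist":0,"grip":15},{"x":5,"y":1,"z":34,"twist":0,"grip":15},{"x":5,"y":1,"z":34,"twist":0,"grip":15}]'
python3 - <<'E'
from h import *
go(.4305,.2091,.0975,156.3)
a=snap('top','t5'); b=snap('side','s5')
A=cv2.resize(a['pixels'][164:224,166:246],(400,300),interpolation=cv2.INTER_CUBIC)
B=cv2.resize(b['pixels'][126:186,210:290],(400,300),interpolation=cv2.INTER_CUBIC)
cv2.imwrite('pics/c5.png',np.hstack([A,B]))
E
```

```text
time: 7.02
position: [0.4271, 0.2095, 0.118]
orientation: [0.206, 0.979, -0.001, -0.001]
force: [-0.0, -0.3, -3.6]
finger_gap: 0.268
grasp_force: 59.5
t 7.02 pos [0.4271 0.2095 0.118 ] yaw 156.25 -> x -3.3 y 1.1 z 20.4 twist -0.0008
```

View pics/c5.png

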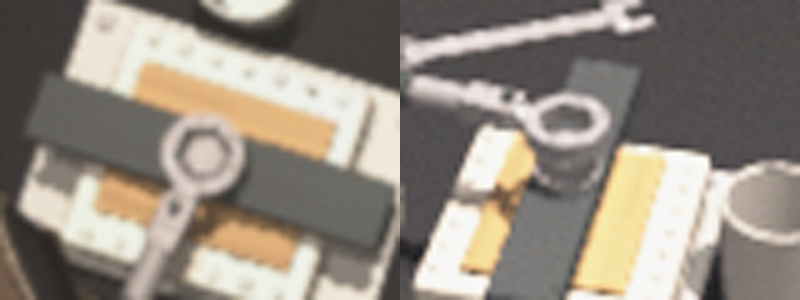

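In the top crop the ring (201,154) is nearly concentric with the head (206,153). In the side crop the ring (567,120) is stacked over the flange (567,172). I'll shift about 2 mm and go down.

```bash
python3 -m crank '[{"x":-1.5,"y":0,"z":3,"twist":0,"grip":15},{"x":-2,"y":0,"z":6,"twist":0,"grip":15},{"x":-2,"y":0,"z":9,"twist":0,"grip":15},{"x":-2,"y":0,"z":11,"twist":0,"grip":15},{"x":-2,"y":0,"z":12,"twist":0,"grip":15}]'
python3 - <<'E'
from h import *
go(.4305,.2091,.0975,156.3); print(bot.observe()['torque'])
E
```

```text
time: 7.53
position: [0.4299, 0.2094, 0.1082]
orientation: [0.206, 0.979, 0.0, -0.0]
force: [-5.5, 1.8, 2.6]
finger_gap: 0.264
grasp_force: 60.3
t 7.53 pos [0.4299 0.2094 0.1082] yaw 156.25 -> x -0.7 y -0.0 z 10.7 twist -0.0009
[0.12090815 0.43695076 0.01096769]
```

```bash
python3 -m crank '[{"x":1,"y":0,"z":1,"twist":0,"grip":15},{"x":1,"y":0,"z":2,"twist":0,"grip":15},{"x":1,"y":0,"z":4,"twist":0,"grip":15},{"x":1,"y":0,"z":6,"twist":0,"grip":15},{"x":1,"y":0,"z":7,"twist":0,"grip":15}]'
python3 - <<'E'
from h import *
go(.4305,.2091,.0975,156.3); print(bot.observe()['torque'])
E
```

```text
time: 7.95
position: [0.4285, 0.21, 0.101]
orientation: [0.206, 0.979, 0.0, -0.001]
force: [-6.0, 3.9, 3.1]
finger_gap: 0.262
grasp_force: 60.3
t 7.95 pos [0.4285 0.21   0.101 ] yaw 156.28 -> x -2.2 y -0.0 z 3.5 twist -0.0004
[0.44169841 0.66474651 0.07914953]
```

```bash
python3 -m crank '[{"x":1,"y":0,"z":1,"twist":0,"grip":15},{"x":1.5,"y":0,"z":2,"twist":0,"grip":15},{"x":1.5,"y":0,"z":3,"twist":0,"grip":15},{"x":1.5,"y":0,"z":4,"twist":0,"grip":15},{"x":1.5,"y":0,"z":4,"twist":0,"grip":15}]'
python3 -m crank '[{"x":0,"y":0,"z":1,"twist":0,"grip":15},{"x":0,"y":0,"z":1,"twist":0,"grip":15},{"x":0,"y":0,"z":1,"twist":0,"grip":15},{"x":0,"y":0,"z":1,"twist":0,"grip":15},{"x":0,"y":0,"z":1,"twist":0,"grip":15}]'
python3 - <<'E'
from h import *
go(.4305,.2091,.0975,156.3); print(bot.observe()['torque'])
E
```

```text
time: 8.37
position: [0.4277, 0.2104, 0.097]
orientation: [0.206, 0.979, 0.0, -0.0]
force: [-5.1, 3.3, 1.6]
finger_gap: 0.265
grasp_force: 60.3
time: 8.78
position: [0.4276, 0.2103, 0.096]
orientation: [0.206, 0.979, 0.0, -0.0]
force: [-4.9, 2.5, 0.7]
finger_gap: 0.264
grasp_force: 60.3
t 8.78 pos [0.4276 0.2103 0.096 ] yaw 156.25 -> x -3.2 y 0.0 z -1.5 twist -0.0008
[0.32514098 0.48122763 0.06685825]
```

```bash
python3 -m crank '[{"x":0.5,"y":0,"z":1,"twist":0,"grip":15},{"x":0.5,"y":0,"z":2,"twist":0,"grip":15},{"x":0.5,"y":0,"z":2,"twist":0,"grip":15},{"x":0.5,"y":0,"z":2,"twist":0,"grip":15},{"x":0.5,"y":0,"z":2,"twist":0,"grip":15}]'
python3 - <<'E'
from h import *
go(.4305,.2091,.0975,156.3); print(bot.observe()['torque'])
b=snap('side','s6'); P=cloud(b)
B=cv2.resize(b['pixels'][130:190,205:285],(640,480),interpolation=cv2.INTER_CUBIC); cv2.imwrite('pics/c6.png',B)
t=snap('top','t6'); Q=cloud(t).reshape(-1,3)
# ring top heights
for r0,r1 in((.017,.024),):
    d=np.hypot(Q[:,0]-.553,Q[:,1]-.154); m=(d>r0)&(d<r1)&(Q[:,2]>.096); print(m.sum(),np.median(Q[m,2]), Q[m].mean(0))
E
```

```text
time: 9.2
position: [0.4274, 0.2104, 0.094]
orientation: [0.206, 0.979, 0.0, -0.0]
force: [-3.9, 4.0, -0.1]
finger_gap: 0.262
grasp_force: 60.3
t 9.20 pos [0.4274 0.2104 0.094 ] yaw 156.24 -> x -3.4 y 0.1 z -3.5 twist -0.0010
[0.34264503 0.3330052  0.10525442]
97 0.12208778226986872 [0.55446939 0.15313989 0.12089881]
```

View pics/c6.png

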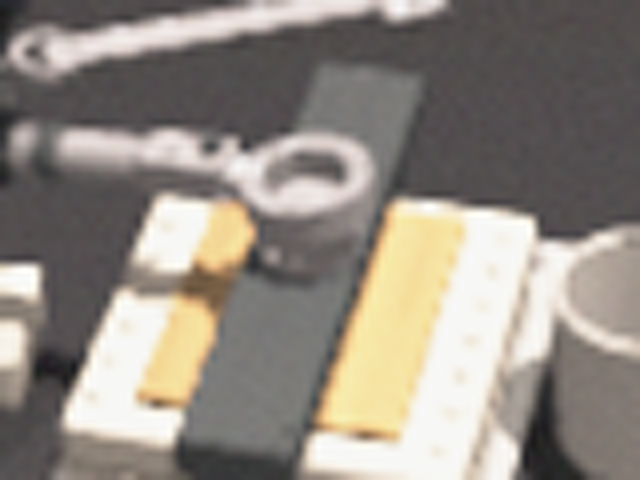

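The side crop shows a gap between the ring (bottom edge near y=235) and the flange (y=265). The ring is hung up on the bevel and the wrench is pitching in the pads. I'll raise it and check the tilt.

```bash
python3 -m crank '[{"x":0.5,"y":0,"z":-8,"twist":0,"grip":15},{"x":0.5,"y":0,"z":-16,"twist":0,"grip":15},{"x":0.5,"y":0,"z":-24,"twist":0,"grip":15},{"x":0.5,"y":0,"z":-28,"twist":0,"grip":15},{"x":0.5,"y":0,"z":-28,"twist":0,"grip":15}]'
cat >> h.py <<'E'
def tilt(c):
    P=cloud(c); s=bot.observe()['position']; yaw=np.radians(156.25)
    L=[]
    for v in range(20,300,3):
        p=P[v,262-3:262+4].reshape(-1,3); p=np.nanmedian(p,0); L.append([(p[0]-s[0])*np.cos(yaw)+(p[1]-s[1])*np.sin(yaw),p[2]])
    L=np.array(L); m=(L[:,0]>-.005)&(L[:,0]<.1)&(L[:,1]>s[2]-.01); k=np.polyfit(L[m,0],L[m,1],1); print('pitch deg (butt up +)',np.degrees(np.arctan(k[0])),'top z at TCP',k[1]-s[2],m.sum(),np.abs(np.polyval(k,L[m,0])-L[m,1]).max())
E
python3 - <<'E'
from h import *
tilt(dict(np.load('/tmp/w3.npz'))) ; c=snap('wrist','w7'); tilt(c)
go(.4281,.2102,.0975,156.3); print(bot.observe()['torque'])
E
```

```text
time: 9.72
position: [0.4279, 0.2107, 0.1236]
orientation: [0.206, 0.979, 0.001, 0.001]
force: [-0.3, -0.1, -4.5]
finger_gap: 0.265
grasp_force: 59.6
pitch deg (butt up +) -0.21098639369536198 top z at TCP 0.05174375684290043 85 0.0004905895752501666
pitch deg (butt up +) -7.118291172844869 top z at TCP 0.022092079539397055 86 0.0007020217810258245
t 9.77 pos [0.4276 0.2106 0.1228] yaw 156.22 -> x -0.6 y -0.2 z 25.3 twist -0.0015
[-0.01022232  0.04276458 -0.00542855]
```

```bash
python3 -m crank '[{"x":-20,"y":-23,"z":-20,"twist":0,"grip":15},{"x":-45,"y":-53,"z":-20,"twist":0,"grip":15},{"x":-70,"y":-82,"z":-20,"twist":0,"grip":15},{"x":-95,"y":-111,"z":-20,"twist":0,"grip":15},{"x":-120,"y":-140,"z":-20,"twist":0,"grip":15}]' | head -2
python3 -m crank '[{"x":-25,"y":-29,"z":10,"twist":0,"grip":15},{"x":-50,"y":-58,"z":20,"twist":0,"grip":15},{"x":-75,"y":-87,"z":35,"twist":0,"grip":15},{"x":-100,"y":-117,"z":55,"twist":0,"grip":15},{"x":-118,"y":-138,"z":75,"twist":0,"grip":15}]' | head -2
python3 - <<'E'
from h import *
go(.5335,-.1401,.0065,156.3)
E
```

```text
time: 10.18
position: [0.4804, 0.0323, 0.1419]
time: 10.6
position: [0.5336, -0.1428, 0.0666]
t 10.60 pos [ 0.5336 -0.1428  0.0666] yaw 156.15 -> x 1.3 y 2.5 z 60.1 twist -0.0027
```

```bash
python3 -m crank '[{"x":0,"y":1,"z":15,"twist":0,"grip":15},{"x":0,"y":1,"z":28,"twist":0,"grip":15},{"x":0,"y":1,"z":37,"twist":0,"grip":15},{"x":0,"y":1,"z":42,"twist":0,"grip":15},{"x":0,"y":1,"z":46,"twist":0,"grip":15}]' | head -4
python3 -m crank '[{"x":0,"y":0,"z":3,"twist":0,"grip":15},{"x":0,"y":0,"z":6,"twist":0,"grip":15},{"x":0,"y":0,"z":9,"twist":0,"grip":15},{"x":0,"y":0,"z":12,"twist":0,"grip":15},{"x":0,"y":0,"z":13,"twist":0,"grip":15}]'
python3 - <<'E'
from h import *
go(.5335,-.1401,.0065,156.3); print(bot.observe()['torque'])
c=snap('wrist','w8'); tilt(c)
E
```

```text
time: 11.02
position: [0.5329, -0.1386, 0.0204]
orientation: [0.206, 0.979, -0.0, -0.0]
force: [0.7, 0.3, -3.6]
time: 11.43
position: [0.5344, -0.1391, 0.0088]
orientation: [0.206, 0.979, -0.0, 0.001]
force: [1.5, -0.2, 1.2]
finger_gap: 0.27
grasp_force: 60.9
t 11.43 pos [ 0.5344 -0.1391  0.0088] yaw 156.25 -> x 0.4 y -1.3 z 2.3 twist -0.0009
[ 0.06952593 -0.08849823 -0.04946162]
pitch deg (butt up +) -1.6084390020857 top z at TCP 0.021571438403906164 88 0.0007154819449233345
```

```bash
python3 -m crank '[{"x":0,"y":0,"z":1,"twist":0,"grip":15},{"x":0,"y":0,"z":2,"twist":0,"grip":15},{"x":0,"y":0,"z":3,"twist":0,"grip":15},{"x":0,"y":0,"z":3,"twist":0,"grip":15},{"x":0,"y":0,"z":3,"twist":0,"grip":15}]'
python3 -m crank '[{"x":0,"y":0,"z":-15,"twist":0,"grip":15},{"x":0,"y":0,"z":-40,"twist":0,"grip":15},{"x":10,"y":12,"z":-75,"twist":0,"grip":15},{"x":25,"y":30,"z":-110,"twist":0,"grip":15},{"x":45,"y":54,"z":-140,"twist":0,"grip":15}]' | head -2
python3 - <<'E'
from h import *
go(.4281,.2102,.14,156.3)
c=snap('wrist','w9'); tilt(c)
E
```

```text
time: 11.9
position: [0.5339, -0.139, 0.0065]
orientation: [0.206, 0.979, 0.0, 0.001]
force: [-0.5, 0.7, 10.1]
finger_gap: 0.263
grasp_force: 62.0
time: 12.32
position: [0.5132, -0.073, 0.1445]
t 12.32 pos [ 0.5132 -0.073   0.1445] yaw 156.09 -> x 192.6 y 224.4 z 4.6 twist -0.0036
pitch deg (butt up +) -0.8915732157370653 top z at TCP 0.01543872440119623 88 0.0006225729606030295
```

```bash
python3 -m crank '[{"x":25,"y":29,"z":0,"twist":0,"grip":15},{"x":50,"y":58,"z":0,"twist":0,"grip":15},{"x":75,"y":87,"z":0,"twist":0,"grip":15},{"x":100,"y":116,"z":0,"twist":0,"grip":15},{"x":122,"y":142,"z":0,"twist":0,"grip":15}]' | head -2
python3 -m crank '[{"x":25,"y":29,"z":0,"twist":0,"grip":15},{"x":48,"y":56,"z":0,"twist":0,"grip":15},{"x":64,"y":74,"z":3,"twist":0,"grip":15},{"x":70,"y":82,"z":6,"twist":0,"grip":15},{"x":72,"y":82,"z":10,"twist":0,"grip":15}]' | head -2
python3 -m crank '[{"x":0,"y":0,"z":3,"twist":0,"grip":15},{"x":0,"y":0,"z":6,"twist":0,"grip":15},{"x":0,"y":0,"z":8,"twist":0,"grip":15},{"x":0,"y":0,"z":8,"twist":0,"grip":15},{"x":0,"y":0,"z":8,"twist":0,"grip":15}]'
python3 - <<'E'
from h import *
go(.4265,.2108,.112,156.3)
c=snap('wrist','w10'); tilt(c)
E
```

```text
time: 12.78
position: [0.4574, 0.1078, 0.1425]
time: 13.2
position: [0.4257, 0.2118, 0.1326]
time: 13.62
position: [0.4271, 0.2095, 0.1255]
orientation: [0.207, 0.978, -0.0, -0.0]
force: [0.5, 0.0, -3.7]
finger_gap: 0.262
grasp_force: 60.5
t 13.62 pos [0.4271 0.2095 0.1255] yaw 156.14 -> x 1.1 y 1.0 z 13.5 twist -0.0028
pitch deg (butt up +) -0.8199316753636365 top z at TCP 0.021108416872827246 87 0.0010192422444211535
```

```bash
python3 -m crank '[{"x":1,"y":1,"z":3,"twist":0,"grip":15},{"x":1,"y":1,"z":6,"twist":0,"grip":15},{"x":1,"y":1,"z":9,"twist":0,"grip":15},{"x":1,"y":1,"z":11,"twist":0,"grip":15},{"x":1,"y":1,"z":13,"twist":0,"grip":15}]' | head -4
python3 -m crank '[{"x":0,"y":0,"z":1,"twist":0,"grip":15},{"x":0,"y":0,"z":2,"twist":0,"grip":15},{"x":0,"y":0,"z":2,"twist":0,"grip":15},{"x":0,"y":0,"z":2,"twist":0,"grip":15},{"x":0,"y":0,"z":2,"twist":0,"grip":15}]'| head -4
python3 - <<'E'
from h import *
go(.4265,.2108,.0975,156.3); print(bot.observe()['torque'])
E
```

```text
time: 14.08
position: [0.4262, 0.2117, 0.1122]
orientation: [0.206, 0.979, -0.0, -0.0]
force: [0.6, 1.0, -4.7]
time: 14.5
position: [0.4264, 0.2118, 0.1107]
orientation: [0.206, 0.979, 0.0, 0.0]
force: [-0.4, -0.2, -4.0]
t 14.50 pos [0.4264 0.2118 0.1107] yaw 156.23 -> x -0.4 y -0.9 z 13.2 twist -0.0011
[ 0.01508448  0.03047202 -0.01217412]
```

No contact yet, which fits. I'll continue in 3 mm steps.

```bash
python3 -m crank '[{"x":0,"y":0,"z":1,"twist":0,"grip":15},{"x":0,"y":0,"z":2,"twist":0,"grip":15},{"x":0,"y":0,"z":3,"twist":0,"grip":15},{"x":0,"y":0,"z":3,"twist":0,"grip":15},{"x":0,"y":0,"z":3,"twist":0,"grip":15}]'| head -4
python3 - <<'E'
from h import *
go(.4265,.2108,.0975,156.3); print(bot.observe()['torque'])
E
```

```text
time: 14.92
position: [0.4267, 0.2116, 0.1077]
orientation: [0.206, 0.979, -0.0, 0.0]
force: [0.4, -1.3, -3.0]
t 14.92 pos [0.4267 0.2116 0.1077] yaw 156.22 -> x -0.1 y -0.8 z 10.2 twist -0.0014
[-0.31888544 -0.2653705  -0.06924983]
```

```bash
python3 -m crank '[{"x":0,"y":-0.7,"z":0,"twist":0,"grip":15},{"x":0,"y":-0.7,"z":1,"twist":0,"grip":15},{"x":0,"y":-0.7,"z":2,"twist":0,"grip":15},{"x":0,"y":-0.7,"z":3,"twist":0,"grip":15},{"x":0,"y":-0.7,"z":3,"twist":0,"grip":15}]'| head -4
python3 - <<'E'
from h import *
go(.4265,.2108,.0975,156.3); print(bot.observe()['torque'])
E
```

```text
time: 15.33
position: [0.4269, 0.2109, 0.1045]
orientation: [0.206, 0.979, -0.0, 0.001]
force: [5.7, -1.5, -4.4]
t 15.33 pos [0.4269 0.2109 0.1045] yaw 156.22 -> x 0.3 y -0.2 z 7.0 twist -0.0014
[-0.41095484 -1.11038543 -0.00329165]
```

```bash
python3 -m crank '[{"x":-0.8,"y":-0.2,"z":0,"twist":0,"grip":15},{"x":-0.8,"y":-0.2,"z":1,"twist":0,"grip":15},{"x":-0.8,"y":-0.2,"z":2,"twist":0,"grip":15},{"x":-0.8,"y":-0.2,"z":3,"twist":0,"grip":15},{"x":-0.8,"y":-0.2,"z":3,"twist":0,"grip":15}]'| head -4
python3 - <<'E'
from h import *
go(.4265,.2108,.0975,156.3); print(bot.observe()['torque'])
c=snap('wrist','w11'); tilt(c)
E
```

```text
time: 15.75
position: [0.4269, 0.2106, 0.1015]
orientation: [0.206, 0.979, 0.0, 0.0]
force: [3.8, -1.4, -3.0]
t 15.75 pos [0.4269 0.2106 0.1015] yaw 156.24 -> x 0.5 y 0.0 z 4.0 twist -0.0011
[-0.16373063 -0.89482759  0.12769037]
pitch deg (butt up +) -1.0649680524678287 top z at TCP 0.021247176256766143 88 0.0006790867403581591
```

```bash
python3 -m crank '[{"x":-0.7,"y":0,"z":1,"twist":0,"grip":15},{"x":-0.7,"y":0,"z":2,"twist":0,"grip":15},{"x":-0.7,"y":0,"z":3,"twist":0,"grip":15},{"x":-0.7,"y":0,"z":4,"twist":0,"grip":15},{"x":-0.7,"y":0,"z":4,"twist":0,"grip":15}]'| head -4
python3 - <<'E'
from h import *
go(.4265,.2108,.0975,156.3); print(bot.observe()['torque'])
E
python3 -m crank '[{"x":-0.3,"y":0,"z":1,"twist":0,"grip":15},{"x":-0.3,"y":0,"z":2,"twist":0,"grip":15},{"x":-0.3,"y":0,"z":2,"twist":0,"grip":15},{"x":-0.3,"y":0,"z":2,"twist":0,"grip":15},{"x":-0.3,"y":0,"z":2,"twist":0,"grip":15}]'| head -4
python3 - <<'E'
from h import *
go(.4265,.2108,.0975,156.3); print(bot.observe()['torque'])
c=snap('wrist','w12'); tilt(c); t=snap('top','t12'); Q=cloud(t).reshape(-1,3)
d=np.hypot(Q[:,0]-.553,Q[:,1]-.154); m=(d>.017)&(d<.024)&(Q[:,2]>.098); print(m.sum(),np.median(Q[m,2]),Q[m].mean(0))
b=snap('side','s12'); B=cv2.resize(b['pixels'][130:190,205:285],(640,480),interpolation=cv2.INTER_CUBIC); cv2.imwrite('pics/c12.png',B)
E
```

```text
time: 16.22
position: [0.4271, 0.2103, 0.0973]
orientation: [0.206, 0.979, -0.0, -0.0]
force: [1.6, 0.8, -3.6]
t 16.22 pos [0.4271 0.2103 0.0973] yaw 156.25 -> x 0.7 y 0.2 z -0.2 twist -0.0010
[ 0.08073755 -0.3300035   0.08354907]
time: 16.63
position: [0.4275, 0.2101, 0.0957]
orientation: [0.206, 0.979, -0.0, -0.0]
force: [-0.4, -0.4, -1.7]
t 16.63 pos [0.4275 0.2101 0.0957] yaw 156.23 -> x 1.2 y 0.2 z -1.8 twist -0.0012
[-0.06777006 -0.06891448  0.02249343]
pitch deg (butt up +) -1.1733679820959813 top z at TCP 0.02134955656304456 88 0.0007078160789401738
93 0.10888707691193678 [0.55430674 0.15318348 0.10860258]
```

View pics/c12.png

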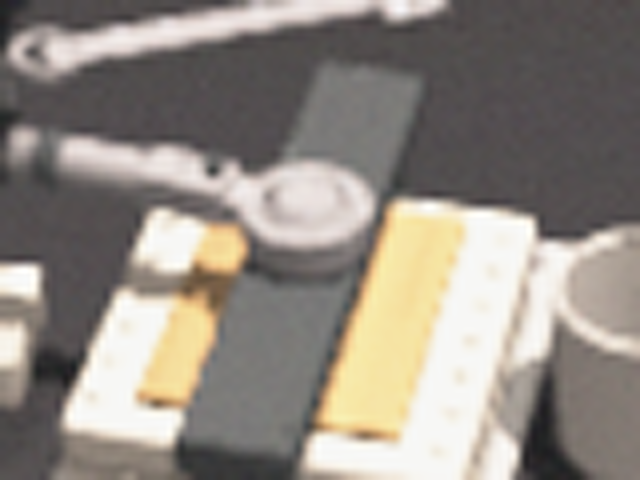

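The ring is now fully down: its top reads 0.1086 (expected 0.108), and in the crop it sits on the flange at (310,260) with the head standing proud. Now I tighten, watching the moments.

```bash
cat >> h.py <<'E'
AX=np.array([.5510,.1555])
def mom():
    from scipy.spatial.transform import Rotation as Rr
    s=bot.observe(); M=Rr.from_quat(s['orientation']).as_matrix(); yaw=np.arctan2(M[1,0],M[0,0]); d=np.array([np.cos(yaw),np.sin(yaw)]); p=s['position'][:2]; F=s['force'][:2]
    cr=lambda a,b:a[0]*b[1]-a[1]*b[0]
    pin=p-.099*d; mz=s['torque'][2]; fold=np.arctan2(*(pin-AX)[::-1])-yaw
    print('t %.2f yaw %.2f z %.4f R %.1f | T %.2f Mpin %.2f | Frad(toolx) %.1f Ftan(tooly) %.1f Mz %.3f Fz %.1f | fold %.3f ringturn %.3f'%(s['time'],np.degrees(yaw),s['position'][2],1000*np.linalg.norm(p-AX),mz+cr(p-AX,F),mz+cr(p-pin,F),F@d,F@[d[1],-d[0]],mz,s['force'][2],(fold+np.pi)%(2*np.pi)-np.pi,2.727-(yaw+fold)%(2*np.pi)))
E
python3 -c "from h import *; mom()"
python3 -m crank '[{"x":-0.1,"y":4,"z":0,"twist":0.03,"grip":15},{"x":-0.2,"y":8.1,"z":0,"twist":0.06,"grip":15},{"x":-0.5,"y":12.1,"z":0,"twist":0.09,"grip":15},{"x":-1,"y":16.2,"z":0,"twist":0.12,"grip":15},{"x":-1.5,"y":20.2,"z":0,"twist":0.15,"grip":15}]' | head -4
python3 -c "from h import *; mom()"
```

```text
t 16.78 yaw 156.23 z 0.0957 R 135.0 | T -0.04 Mpin -0.04 | Frad(toolx) -0.2 Ftan(tooly) 0.1 Mz -0.030 Fz -0.8 | fold -0.007 ringturn 0.007
time: 17.2
position: [0.4369, 0.228, 0.0955]
orientation: [0.279, 0.96, -0.0, -0.0]
force: [-2.4, -3.3, -1.4]
t 17.20 yaw 147.61 z 0.0955 R 135.2 | T 1.09 Mpin 0.95 | Frad(toolx) 0.3 Ftan(tooly) -4.0 Mz 0.547 Fz -1.4 | fold -0.002 ringturn 0.153
```

```bash
python3 -m crank '[{"x":0,"y":1.5,"z":0,"twist":0.0,"grip":15},{"x":-0.1,"y":3,"z":0,"twist":0.0,"grip":15},{"x":-0.1,"y":4.5,"z":0,"twist":0.01,"grip":15},{"x":-0.2,"y":6.1,"z":0,"twist":0.02,"grip":15},{"x":-0.2,"y":6.8,"z":0,"twist":0.03,"grip":15}]' | head -4
python3 -c "from h import *; mom()"
```

```text
time: 17.62
position: [0.4396, 0.2321, 0.0952]
orientation: [0.293, 0.956, -0.002, -0.001]
force: [-4.7, -4.2, 1.8]
t 17.62 yaw 145.90 z 0.0952 R 135.2 | T 0.92 Mpin 0.69 | Frad(toolx) 1.6 Ftan(tooly) -6.1 Mz 0.089 Fz 1.8 | fold -0.027 ringturn 0.208
```

```bash
python3 -m crank '[{"x":-0.1,"y":2.7,"z":-0.2,"twist":0.02,"grip":15},{"x":-0.2,"y":5.4,"z":-0.4,"twist":0.04,"grip":15},{"x":-0.4,"y":8.1,"z":-0.4,"twist":0.06,"grip":15},{"x":-0.7,"y":10.8,"z":-0.4,"twist":0.08,"grip":15},{"x":-1,"y":13.5,"z":-0.4,"twist":0.1,"grip":15}]' | head -4
python3 -c "from h import *; mom()"
```

```text
time: 18.03
position: [0.4478, 0.243, 0.0954]
orientation: [0.341, 0.94, -0.002, -0.001]
force: [-5.2, -5.0, 0.6]
t 18.03 yaw 140.17 z 0.0954 R 135.3 | T 1.05 Mpin 0.79 | Frad(toolx) 0.8 Ftan(tooly) -7.2 Mz 0.079 Fz 0.6 | fold -0.030 ringturn 0.310
```

```bash
python3 -m crank '[{"x":-0.1,"y":2.7,"z":0,"twist":0.02,"grip":15},{"x":-0.2,"y":5.4,"z":0,"twist":0.04,"grip":15},{"x":-0.4,"y":8.1,"z":0,"twist":0.06,"grip":15},{"x":-0.7,"y":10.8,"z":0,"twist":0.08,"grip":15},{"x":-1,"y":13.5,"z":0,"twist":0.1,"grip":15}]' | head -1
python3 -c "from h import *; mom()"
python3 -m crank '[{"x":-0.1,"y":2.7,"z":0,"twist":0.02,"grip":15},{"x":-0.2,"y":5.4,"z":0,"twist":0.04,"grip":15},{"x":-0.4,"y":8.1,"z":0,"twist":0.06,"grip":15},{"x":-0.7,"y":10.8,"z":0,"twist":0.08,"grip":15},{"x":-1,"y":13.5,"z":0,"twist":0.1,"grip":15}]' | head -1
python3 -c "from h import *; mom()"
```

```text
time: 18.45
t 18.45 yaw 134.47 z 0.0953 R 135.4 | T 1.18 Mpin 0.91 | Frad(toolx) 2.7 Ftan(tooly) -7.2 Mz 0.192 Fz 0.3 | fold -0.032 ringturn 0.412
time: 18.87
t 18.87 yaw 128.76 z 0.0954 R 135.6 | T 1.19 Mpin 0.93 | Frad(toolx) 3.4 Ftan(tooly) -6.9 Mz 0.255 Fz 1.0 | fold -0.033 ringturn 0.513
```

```bash
python3 -m crank '[{"x":0.2,"y":1.6,"z":0,"twist":0.005,"grip":15},{"x":0.2,"y":3.2,"z":0,"twist":0.01,"grip":15},{"x":0.1,"y":4.9,"z":0,"twist":0.02,"grip":15},{"x":0,"y":6.5,"z":0,"twist":0.03,"grip":15},{"x":-0.1,"y":8.1,"z":0,"twist":0.045,"grip":15}]' | head -1
python3 -c "from h import *; mom()"
```

```text
time: 19.28
t 19.28 yaw 126.14 z 0.0951 R 135.7 | T 1.11 Mpin 0.77 | Frad(toolx) 2.5 Ftan(tooly) -9.3 Mz -0.153 Fz 0.3 | fold -0.051 ringturn 0.577
```

```bash
cat >> h.py <<'E'
def hyaw(c):
    "grip direction in tool frame from wrist depth: tool yaw minus handle yaw -> degrees, + = handle cw of tool"
    P=cloud(c); s=bot.observe(); z=s['position'][2]+.0213; L=[]
    for v in range(60,230,2):
        w=P[v,200:330]; ok=np.where(np.abs(w[:,2]-z)<.007)[0]
        if len(ok)>8: L.append(np.r_[ray(c,200+(ok.min()+ok.max())/2,v,z),ok.max()-ok.min()])
    L=np.array(L); mu=L[:,:2].mean(0); d=np.linalg.svd(L[:,:2]-mu)[2][0]; 
    if d@(mu-s['position'][:2])<0: d=-d
    from scipy.spatial.transform import Rotation as Rr
    M=Rr.from_quat(s['orientation']).as_matrix(); yaw=np.degrees(np.arctan2(M[1,0],M[0,0])); h=np.degrees(np.arctan2(d[1],d[0]))
    print('handle yaw %.2f tool %.2f diff cw %.2f n %d'%(h,yaw,yaw-h,len(L))); return h
E
python3 - <<'E'
from h import *
import h
c0=dict(np.load('/tmp/w12.npz'))
# baseline in tool frame: image columns of centreline at rows for w12 and now
c1=snap('wrist','w20'); mom(); hyaw(c1); print(bot.observe()['finger_gap'])
for c in (c0,c1):
    P=cloud(c); z=.0957+.0213; o=[]
    for v in (70,110,150,190):
        w=P[v,180:340]; ok=np.where(np.abs(w[:,2]-z)<.006)[0]; o.append((180+ok.min(),180+ok.max()))
    print(o)
t=snap('top','t20')
E
```

```text
t 19.33 yaw 126.09 z 0.0951 R 135.6 | T 1.02 Mpin 0.65 | Frad(toolx) 2.8 Ftan(tooly) -9.8 Mz -0.322 Fz 2.3 | fold -0.058 ringturn 0.584
handle yaw 126.18 tool 126.09 diff cw -0.10 n 85
0.26730977016265234
[(np.int64(229), np.int64(289)), (np.int64(230), np.int64(288)), (np.int64(231), np.int64(287)), (np.int64(230), np.int64(287))]
[(np.int64(230), np.int64(288)), (np.int64(232), np.int64(287)), (np.int64(231), np.int64(287)), (np.int64(231), np.int64(286))]
```

```bash
python3 -m crank '[{"x":0.1,"y":2.7,"z":0,"twist":0.025,"grip":15},{"x":0,"y":5.4,"z":0,"twist":0.05,"grip":15},{"x":-0.2,"y":8.1,"z":0,"twist":0.07,"grip":15},{"x":-0.4,"y":10.8,"z":0,"twist":0.09,"grip":15},{"x":-0.7,"y":13.5,"z":0,"twist":0.11,"grip":15}]' | head -1
python3 -c "from h import *; mom()"
```

```text
time: 19.8
t 19.80 yaw 119.88 z 0.0952 R 135.9 | T 1.40 Mpin 1.10 | Frad(toolx) 1.3 Ftan(tooly) -8.0 Mz 0.308 Fz 0.9 | fold -0.040 ringturn 0.675
```

```bash
python3 -m crank '[{"x":0,"y":1.5,"z":0,"twist":0.005,"grip":15},{"x":0,"y":3,"z":0,"twist":0.018,"grip":15},{"x":-0.1,"y":4.5,"z":0,"twist":0.032,"grip":15},{"x":-0.2,"y":6,"z":0,"twist":0.046,"grip":15},{"x":-0.3,"y":7.5,"z":0,"twist":0.06,"grip":15}]' | head -1
python3 -c "from h import *; mom()"
```

```text
time: 20.22
t 20.22 yaw 116.45 z 0.0952 R 136.0 | T 1.40 Mpin 1.08 | Frad(toolx) 1.6 Ftan(tooly) -8.7 Mz 0.225 Fz 0.6 | fold -0.021 ringturn 0.715
```

```bash
python3 -m crank '[{"x":0,"y":1.6,"z":0,"twist":0.016,"grip":15},{"x":0,"y":3.2,"z":0,"twist":0.032,"grip":15},{"x":-0.1,"y":4.8,"z":0,"twist":0.048,"grip":15},{"x":-0.2,"y":6.4,"z":0,"twist":0.064,"grip":15},{"x":-0.3,"y":7.9,"z":0,"twist":0.08,"grip":15}]' | head -1
python3 -c "from h import *; mom()"
```

```text
time: 20.63
t 20.63 yaw 111.87 z 0.0953 R 135.9 | T 1.25 Mpin 0.98 | Frad(toolx) 0.3 Ftan(tooly) -7.4 Mz 0.247 Fz 1.1 | fold 0.055 ringturn 0.720
```

```bash
python3 -m crank '[{"x":0,"y":1.4,"z":0,"twist":0.014,"grip":15},{"x":0,"y":2.8,"z":0,"twist":0.028,"grip":15},{"x":-0.1,"y":4.2,"z":0,"twist":0.042,"grip":15},{"x":-0.2,"y":5.6,"z":0,"twist":0.056,"grip":15},{"x":-0.3,"y":6.9,"z":0,"twist":0.07,"grip":15}]' | head -1
python3 -c "from h import *; mom()"
```

```text
time: 21.05
t 21.05 yaw 107.86 z 0.0953 R 135.8 | T 1.05 Mpin 0.84 | Frad(toolx) 0.1 Ftan(tooly) -5.9 Mz 0.250 Fz -0.2 | fold 0.120 ringturn 0.725
```

The hinge has clearly given: the pin moment fell from 1.10 to 0.84 with the ring stationary, at a fold of about 0.15. I stop here and ease back about the pin.

```bash
python3 -m crank '[{"x":0,"y":-3.2,"z":0,"twist":-0.032,"grip":15},{"x":-0.2,"y":-6.3,"z":0,"twist":-0.064,"grip":15},{"x":-0.4,"y":-9.5,"z":0,"twist":-0.096,"grip":15},{"x":-0.8,"y":-12.6,"z":0,"twist":-0.128,"grip":15},{"x":-1.2,"y":-15.8,"z":0,"twist":-0.16,"grip":15}]' | head -1
python3 -c "from h import *; mom()"
```

```text
time: 21.47
t 21.47 yaw 117.16 z 0.0952 R 135.9 | T 1.24 Mpin 0.97 | Frad(toolx) 1.7 Ftan(tooly) -7.3 Mz 0.242 Fz 1.0 | fold -0.032 ringturn 0.714
```

```bash
python3 -m crank '[{"x":0,"y":-1.1,"z":0,"twist":-0.008,"grip":15},{"x":0,"y":-2.2,"z":0,"twist":-0.016,"grip":15},{"x":0,"y":-3.2,"z":0,"twist":-0.024,"grip":15},{"x":0,"y":-4.3,"z":0,"twist":-0.032,"grip":15},{"x":0,"y":-5.4,"z":0,"twist":-0.04,"grip":15}]' | head -1
python3 -c "from h import *; mom()"
```

```text
time: 21.88
t 21.88 yaw 119.29 z 0.0956 R 135.9 | T 0.25 Mpin 0.07 | Frad(toolx) 0.6 Ftan(tooly) -4.8 Mz -0.403 Fz -0.6 | fold -0.070 ringturn 0.715
```

```bash
python3 -m crank '[{"x":0.2,"y":-1,"z":0,"twist":0.005,"grip":15},{"x":0.2,"y":-2,"z":0,"twist":0.005,"grip":15},{"x":0.2,"y":-3,"z":0,"twist":0,"grip":15},{"x":0.2,"y":-4,"z":0,"twist":-0.01,"grip":15},{"x":0.2,"y":-4.7,"z":0,"twist":-0.015,"grip":15}]' | head -1
python3 -c "from h import *; mom()"
```

```text
time: 22.3
t 22.30 yaw 120.19 z 0.0962 R 135.8 | T 0.12 Mpin 0.16 | Frad(toolx) -1.3 Ftan(tooly) 1.1 Mz 0.273 Fz -3.5 | fold -0.041 ringturn 0.671
```

```bash
python3 -m crank '[{"x":0,"y":0,"z":-1,"twist":0,"grip":15},{"x":0,"y":0,"z":-2,"twist":0,"grip":15},{"x":0,"y":0,"z":-4,"twist":0,"grip":15},{"x":0,"y":0,"z":-6,"twist":0,"grip":15},{"x":0,"y":0,"z":-7,"twist":0,"grip":15}]' | head -1
python3 - <<'E'
from h import *
mom(); tilt(snap('wrist','w30'))
E
```

```text
time: 22.72
t 22.72 yaw 120.11 z 0.1025 R 135.4 | T 0.25 Mpin 0.28 | Frad(toolx) -6.3 Ftan(tooly) 0.9 Mz 0.371 Fz -8.4 | fold -0.012 ringturn 0.643
pitch deg (butt up +) 1.8666461880844438 top z at TCP 0.020961898305642254 89 0.000674169493647736
```

```bash
sed -i 's/np.radians(156.25)/np.arctan2(*(lambda q:(2*q[0]*q[1],q[0]**2-q[1]**2))(bot.observe()["orientation"]))/' h.py
python3 -m crank '[{"x":-1,"y":0,"z":0,"twist":-0.01,"grip":15},{"x":-1,"y":0,"z":-2,"twist":-0.01,"grip":15},{"x":-1,"y":0,"z":-5,"twist":-0.01,"grip":15},{"x":-1,"y":0,"z":-8,"twist":-0.01,"grip":15},{"x":-1,"y":0,"z":-10,"twist":-0.01,"grip":15}]' | head -1
python3 - <<'E'
from h import *
mom(); tilt(snap('wrist','w31'))
E
```

```text
time: 23.18
t 23.18 yaw 120.65 z 0.1128 R 133.7 | T 0.28 Mpin 0.25 | Frad(toolx) -9.5 Ftan(tooly) -1.2 Mz 0.128 Fz -10.4 | fold -0.042 ringturn 0.663
pitch deg (butt up +) 5.118528965522065 top z at TCP 0.020642414677821033 89 0.000760700422353211
```

```bash
python3 -m crank '[{"x":-1,"y":0,"z":1,"twist":0,"grip":15},{"x":-2,"y":0,"z":2,"twist":-0.003,"grip":15},{"x":-2,"y":0,"z":2,"twist":-0.003,"grip":15},{"x":-2,"y":0,"z":2,"twist":-0.003,"grip":15},{"x":-2,"y":0,"z":2,"twist":-0.003,"grip":15}]' | head -1
python3 - <<'E'
from h import *
mom(); c=snap('wrist','w32');tilt(c);hyaw(c); print(bot.observe()['torque'])
E
```

```text
time: 23.65
t 23.65 yaw 120.88 z 0.1114 R 133.7 | T 0.29 Mpin 0.13 | Frad(toolx) 1.9 Ftan(tooly) -4.6 Mz -0.318 Fz -1.7 | fold -0.062 ringturn 0.679
pitch deg (butt up +) 4.593750207011557 top z at TCP 0.020767089935218863 88 0.0009401801651972297
handle yaw 120.83 tool 120.88 diff cw 0.05 n 85
[-0.24599006  0.98055743 -0.26255094]
```

```bash
python3 -m crank '[{"x":0.2,"y":-1,"z":0,"twist":0.005,"grip":15},{"x":0.2,"y":-1.5,"z":-1,"twist":0.01,"grip":15},{"x":0.1,"y":-1.5,"z":-2,"twist":0.01,"grip":15},{"x":0,"y":-1.5,"z":-3,"twist":0.01,"grip":15},{"x":-0.2,"y":-1.5,"z":-4,"twist":0.01,"grip":15}]' | head -1
python3 - <<'E'
from h import *
mom(); c=snap('wrist','w33');tilt(c)
E
```

```text
time: 24.12
t 24.12 yaw 120.33 z 0.1149 R 133.1 | T 0.37 Mpin 0.41 | Frad(toolx) 0.8 Ftan(tooly) 1.0 Mz 0.510 Fz -8.3 | fold -0.004 ringturn 0.631
pitch deg (butt up +) 5.835254298589371 top z at TCP 0.020660489565386936 88 0.0007317363305084645
```

```bash
python3 -m crank '[{"x":0.5,"y":0,"z":4,"twist":-0.005,"grip":15},{"x":1,"y":0,"z":8,"twist":-0.01,"grip":15},{"x":1.5,"y":0,"z":12,"twist":-0.01,"grip":15},{"x":2,"y":0,"z":16,"twist":-0.01,"grip":15},{"x":2.2,"y":0,"z":19,"twist":-0.01,"grip":15}]' | head -1
python3 - <<'E'
from h import *
mom(); c=snap('wrist','w34');tilt(c)
E
```

```text
time: 24.58
t 24.58 yaw 120.91 z 0.0967 R 135.8 | T 0.29 Mpin 0.22 | Frad(toolx) 6.9 Ftan(tooly) -1.6 Mz 0.062 Fz 1.0 | fold -0.045 ringturn 0.661
pitch deg (butt up +) -1.2080569527559952 top z at TCP 0.021312698562689386 88 0.0007638800477539065
```

```bash
python3 -m crank '[{"x":0.5,"y":-1,"z":0.3,"twist":-0.01,"grip":15},{"x":1.2,"y":-2,"z":0.3,"twist":-0.015,"grip":15},{"x":1.2,"y":-3,"z":0.3,"twist":-0.022,"grip":15},{"x":1.2,"y":-3,"z":0.3,"twist":-0.022,"grip":15},{"x":1.2,"y":-3,"z":0.3,"twist":-0.022,"grip":15}]' | head -1
python3 - <<'E'
from h import *
mom(); c=snap('wrist','w35');tilt(c)
E
```

```text
time: 25.05
t 25.05 yaw 122.13 z 0.0961 R 135.9 | T 0.03 Mpin 0.06 | Frad(toolx) 0.8 Ftan(tooly) 0.7 Mz 0.125 Fz 0.0 | fold -0.042 ringturn 0.637
pitch deg (butt up +) -1.200845830640136 top z at TCP 0.020921261141083808 88 0.0006899145846295113
```

Nulled. Now I lift slowly, watching the pitch.

```bash
python3 -m crank '[{"x":0,"y":0,"z":-1,"twist":-0.003,"grip":15},{"x":0,"y":0,"z":-2,"twist":-0.003,"grip":15},{"x":0,"y":0,"z":-3,"twist":-0.003,"grip":15},{"x":0,"y":0,"z":-4,"twist":-0.003,"grip":15},{"x":0,"y":0,"z":-4,"twist":-0.003,"grip":15}]' | head -1
python3 - <<'E'
from h import *
mom(); c=snap('wrist','w36');tilt(c)
E
```

```text
time: 25.52
t 25.52 yaw 122.29 z 0.0995 R 135.9 | T 0.12 Mpin 0.15 | Frad(toolx) -3.3 Ftan(tooly) 0.7 Mz 0.216 Fz -5.3 | fold -0.039 ringturn 0.632
pitch deg (butt up +) -0.4453540602346805 top z at TCP 0.02086085626977363 88 0.0009218116530779336
```

```bash
python3 -m crank '[{"x":-0.7,"y":0,"z":0,"twist":-0.008,"grip":15},{"x":-0.8,"y":0,"z":-1,"twist":-0.008,"grip":15},{"x":-0.9,"y":0,"z":-2,"twist":-0.008,"grip":15},{"x":-1,"y":0,"z":-3,"twist":-0.008,"grip":15},{"x":-1,"y":0,"z":-4,"twist":-0.008,"grip":15}]' | head -1
python3 - <<'E'
from h import *
mom(); c=snap('wrist','w37');tilt(c)
E
```

```text
time: 25.98
t 25.98 yaw 122.77 z 0.1036 R 135.7 | T 0.07 Mpin -0.01 | Frad(toolx) 2.4 Ftan(tooly) -2.2 Mz -0.228 Fz -4.4 | fold -0.060 ringturn 0.644
pitch deg (butt up +) -0.5033385343149793 top z at TCP 0.020723618272727243 87 0.0009023073474512117
```

Now it slides up without tilting: the ring is about 6 mm up. I continue.

```bash
python3 -m crank '[{"x":0.4,"y":-0.4,"z":-1,"twist":0.005,"grip":15},{"x":0.4,"y":-0.4,"z":-2,"twist":0.005,"grip":15},{"x":0.3,"y":-0.4,"z":-3,"twist":0.005,"grip":15},{"x":0.2,"y":-0.4,"z":-4,"twist":0.005,"grip":15},{"x":0.2,"y":-0.4,"z":-5,"twist":0.005,"grip":15}]' | head -1
python3 - <<'E'
from h import *
mom(); c=snap('wrist','w38');tilt(c)
E
```

```text
time: 26.45
t 26.45 yaw 122.50 z 0.1089 R 135.5 | T 0.14 Mpin 0.09 | Frad(toolx) 2.2 Ftan(tooly) -1.2 Mz -0.026 Fz -4.3 | fold -0.050 ringturn 0.639
pitch deg (butt up +) -0.5956183640093233 top z at TCP 0.020674621376494368 88 0.000640239489755029
```

```bash
python3 -m crank '[{"x":0.3,"y":-0.2,"z":-2,"twist":0,"grip":15},{"x":0.3,"y":-0.2,"z":-4,"twist":0,"grip":15},{"x":0.3,"y":-0.2,"z":-8,"twist":0,"grip":15},{"x":0.3,"y":-0.2,"z":-14,"twist":0,"grip":15},{"x":0.3,"y":-0.2,"z":-24,"twist":0,"grip":15}]' | head -1
python3 - <<'E'
from h import *
mom(); c=snap('wrist','w39');tilt(c)
go(.5335,-.1401,.15,156.3)
E
```

```text
time: 26.92
t 26.92 yaw 122.48 z 0.1327 R 135.6 | T -0.07 Mpin -0.05 | Frad(toolx) 0.5 Ftan(tooly) 0.5 Mz -0.000 Fz -4.0 | fold -0.025 ringturn 0.614
pitch deg (butt up +) -0.6810063005457336 top z at TCP 0.018055690127648794 87 0.0007262062734813279
t 26.97 pos [0.48   0.271  0.1355] yaw 122.48 -> x -375.5 y -175.6 z -14.8 twist -0.5903
```

```bash
python3 -m crank '[{"x":-10,"y":-5,"z":-14,"twist":-0.1,"grip":15},{"x":-45,"y":-21,"z":-18,"twist":-0.2,"grip":15},{"x":-80,"y":-37,"z":-18,"twist":-0.32,"grip":15},{"x":-115,"y":-54,"z":-18,"twist":-0.44,"grip":15},{"x":-150,"y":-70,"z":-18,"twist":-0.55,"grip":15}]' | head -2
python3 - <<'E'
from h import *
go(.5335,-.1401,.07,156.3)
E
```

```text
time: 27.38
position: [0.5007, 0.1092, 0.1517]
t 27.38 pos [0.5007 0.1092 0.1517] yaw 153.77 -> x -139.6 y -209.2 z 81.7 twist -0.0442
```

```bash
python3 -m crank '[{"x":-20,"y":-30,"z":0,"twist":-0.01,"grip":15},{"x":-42,"y":-63,"z":0,"twist":-0.02,"grip":15},{"x":-64,"y":-96,"z":0,"twist":-0.03,"grip":15},{"x":-86,"y":-129,"z":8,"twist":-0.04,"grip":15},{"x":-106,"y":-159,"z":20,"twist":-0.044,"grip":15}]' | head -2
python3 -m crank '[{"x":-12,"y":-18,"z":15,"twist":0,"grip":15},{"x":-24,"y":-36,"z":30,"twist":0,"grip":15},{"x":-31,"y":-46,"z":45,"twist":0,"grip":15},{"x":-33,"y":-49,"z":60,"twist":0,"grip":15},{"x":-33,"y":-49,"z":75,"twist":0,"grip":15}]' | head -2
python3 - <<'E'
from h import *
go(.5335,-.1401,.0075,156.3)
E
```

```text
time: 27.8
position: [0.5251, -0.0817, 0.1327]
time: 28.22
position: [0.5347, -0.139, 0.0557]
t 28.22 pos [ 0.5347 -0.139   0.0557] yaw 155.78 -> x 0.7 y -1.4 z 48.2 twist -0.0090
```

```bash
python3 -m crank '[{"x":0,"y":0,"z":12,"twist":-0.009,"grip":15},{"x":0,"y":0,"z":23,"twist":-0.009,"grip":15},{"x":0,"y":0,"z":32,"twist":-0.009,"grip":15},{"x":0,"y":0,"z":38,"twist":-0.009,"grip":15},{"x":0,"y":0,"z":41,"twist":-0.009,"grip":15}]' | head -4
python3 -m crank '[{"x":0,"y":0,"z":1.5,"twist":0,"grip":15},{"x":0,"y":0,"z":3,"twist":0,"grip":15},{"x":0,"y":0,"z":4.5,"twist":0,"grip":15},{"x":0,"y":0,"z":5.5,"twist":0,"grip":15},{"x":0,"y":0,"z":6,"twist":0,"grip":15}]' | head -4
```

```text
time: 28.63
position: [0.5339, -0.1372, 0.0141]
orientation: [0.204, 0.979, -0.0, -0.0]
force: [0.0, 0.6, -4.0]
time: 29.05
position: [0.5343, -0.1374, 0.0089]
orientation: [0.204, 0.979, -0.0, 0.0]
force: [0.2, -0.8, -3.9]
```

```bash
python3 -m crank '[{"x":0,"y":0,"z":0.5,"twist":0,"grip":15},{"x":0,"y":0,"z":1,"twist":0,"grip":15},{"x":0,"y":0,"z":1.5,"twist":0,"grip":15},{"x":0,"y":0,"z":2,"twist":0,"grip":15},{"x":0,"y":0,"z":2,"twist":0,"grip":15}]' | head -4
python3 - <<'E'
from h import *
c=snap('wrist','w40');tilt(c)
E
```

```text
time: 29.47
position: [0.5343, -0.1374, 0.007]
orientation: [0.204, 0.979, 0.0, 0.0]
force: [-0.2, 0.6, -1.4]
pitch deg (butt up +) -0.35230117049171605 top z at TCP 0.020886335388364513 88 0.0008098367455171493
```

Touching down, level. I open gently and rise.

```bash
python3 -m crank '[{"x":0,"y":0,"z":0.5,"twist":0,"grip":15},{"x":0,"y":0,"z":0.5,"twist":0,"grip":28},{"x":0,"y":0,"z":0.5,"twist":0,"grip":34},{"x":0,"y":0,"z":0.5,"twist":0,"grip":42},{"x":0,"y":0,"z":0.5,"twist":0,"grip":50}]' | tail -3
python3 -m crank '[{"x":0,"y":0,"z":0,"twist":0,"grip":55},{"x":0,"y":0,"z":-5,"twist":0,"grip":55},{"x":0,"y":0,"z":-20,"twist":0,"grip":55},{"x":0,"y":0,"z":-45,"twist":0,"grip":55},{"x":0,"y":0,"z":-80,"twist":0,"grip":55}]' | head -4
python3 -m crank '[{"x":10,"y":0,"z":-30,"twist":0,"grip":55},{"x":30,"y":0,"z":-60,"twist":0,"grip":55},{"x":60,"y":0,"z":-90,"twist":0,"grip":55},{"x":90,"y":0,"z":-110,"twist":0,"grip":55},{"x":120,"y":0,"z":-120,"twist":0,"grip":55}]' | head -4
python3 - <<'E'
from h import *
c=snap('top','t40'); cv2.imwrite('pics/end.png',cv2.resize(c['pixels'][135:255,110:410],(800,320),interpolation=cv2.INTER_CUBIC))
P=cloud(c); print(np.nanmedian(P[150:240,270:345][P[150:240,270:345,2]>.012][:,2]))
E
```

```text
force: [0.2, 0.5, -0.2]
finger_gap: 0.582
grasp_force: 0.0
time: 30.35
position: [0.5322, -0.1368, 0.0849]
orientation: [0.204, 0.979, 0.0, -0.003]
force: [1.0, -0.2, 0.6]
time: 30.77
position: [0.424, -0.0892, 0.2096]
orientation: [0.204, 0.979, 0.0, 0.002]
force: [0.6, 0.3, 0.4]
0.6928560108776134
```

View pics/end.png

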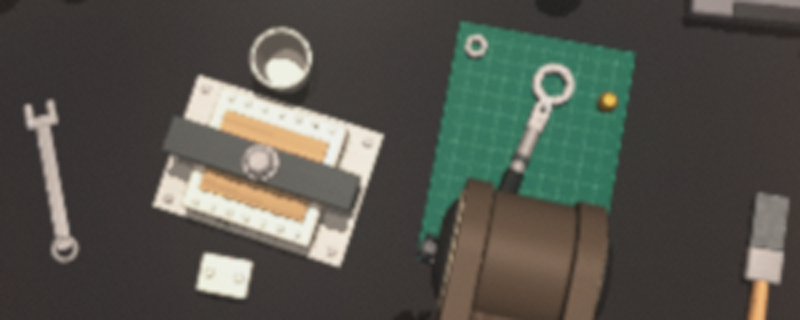

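The wrench lies straight on the mat with its ring at (553,85). The nut, dowel, cup, keyblock, spanner and brush have not moved, and the robot is clear.

```bash
python3 -m crank '[{"x":0,"y":0,"z":0,"twist":0,"grip":55},{"x":0,"y":0,"z":0,"twist":0,"grip":55},{"x":0,"y":0,"z":0,"twist":0,"grip":55},{"x":0,"y":0,"z":0,"twist":0,"grip":55},{"x":0,"y":0,"z":0,"twist":0,"grip":55}]' | head -1; python3 -c "from plant import job; print(job.job_done())"
```

```text
time: 31.23
the job is handed in; nothing more can be done
None
```

The job is handed in at 31.2 s: I tightened the screw until the hinge clearly gave (estimated fold 0.12–0.17 rad, short of the 0.3 stop), then lifted the wrench off and laid it flat on the mat; the bystanders looked unmoved in the last top view, and I haven't seen a verdict.

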